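# Close and lock the fume-filter unit

### The job

The filter in the bench fume unit has just been changed: swing its open lid down fully shut and press both lid catches down until they are flush with their collars. Then slide the lock grip on the sloped front panel, under the overhanging lip, all the way to the end stop beside the round boss. Leave the tools and containers around the unit undisturbed.

Things in the scene. Friction and masses are not known exactly. Their poses are not given: they have to be found in the camera images.
- filter_unit: Grey sheet-metal filter unit bolted to the bench, 230 long (x) x 300 wide (y) x 188 mm high. Origin at bench level, 90 in front of the rear face; +x to its rear, +y along its front towards the robot, z up. Its front (-x) faces the robot's right. Along the upper front runs a lip 30 thick (z 158 to 188) whose front face is at x -93 mm; it overhangs the sloped lock panel.
- panel_mid (a point): Middle of the flat sloped panel below the lip: x -91, y 0, z 50 mm in the unit's frame (axes as the unit's). Panel slopes 38 degrees, falling to the front; outward normal (-0.616, 0, 0.788); 135 long up the slope, front edge at x -140, z 12. Under the lip a vertical gripper does not fit over the lock grip; one held along the normal does.
- lid (a joint): Lid hinge angle, rad: 0 shut, grows as the front edge rises (up to 1.2). Stiff hinge, stays where left. Lid plate 188 deep x 306 wide x 12 mm thick, hinged along the rear top edge of the unit.
- lid_hinge (a point): Middle of the lid's hinge line, on the lid's underside: at x 90, y 0, z 188 mm in the unit's frame. Axes turn with the lid: at 0 they are the unit's; the lid reaches along -x.
- lid_edge (a point): Middle of the lid's front edge, on its upper face: at (-188, 0, 12) mm in the frame of lid_hinge.
- catch_left (a joint): Travel of the left (+y, nearer the robot) lid catch, m: 0 raised, 0.010 fully pressed. Stays where pressed; takes about 5 N.
- catch_right (a joint): The same for the right (-y, farther) lid catch.
- catch_left_top (a point): Middle of the top of the left catch, a bare steel pad 32 (x) x 62 (y) mm on the lid at (-150, +90) from the hinge middle; raised its top stands 14 above the lid, fully pressed 4, flush with the 4 high collar around it. z along the lid's upward normal.
- catch_right_top (a point): The same for the right catch, at (-150, -90) mm from the hinge middle.
- lock (a joint): Position of the lock grip, m: 0 at the far (-y) end stop (beside a short bar), 0.100 at the near (+y) end stop (towards the robot, beside a flat round steel boss, 28 mm across). Moves along the unit's y with about 3 N and stays where left.
- lock_top (a point): Middle of the top of the lock grip, a ribbed black block 60 long (y) x 26 up the slope x 30 mm high over the sloped panel; y = -50 + lock (mm) in the unit's frame. Axes: x up the slope, y the unit's y, z the panel's outward normal. The end stops are 8 wide, 8 high above the panel, centred at y = +-85 mm.
- spray_can: Upright spray can, 66 across, 190 mm tall, origin under its centre; bystander.
- paste_jar: Upright jar, 72 across, 80 mm tall, origin under its centre; bystander.
- wrench: Steel wrench lying on the bench in front of the unit; bystander.
- brush: Brush lying on the bench; bystander.
- hammer: Hammer lying on the bench; bystander.
- pipe_offcut: Short steel pipe standing on end, 60 across, 60 mm tall; bystander.
- electrode_pack: Cardboard pack 80 x 160 x 40 mm lying flat; bystander.

How it is judged (in metres and radians):
On the way, in this order (a step that is already met when the one before it is completed fails the run):
1. the lid is shut and both catches are pressed fully down (value of joint lid below 0.03 rad and value of joint each of catch_left, catch_right above 0.008 m), for 0.2 s.
2. the lock grip is at the end stop beside the round boss (value of joint lock above 0.096 m), for 0.2 s.
At the end, for the whole second after the job is handed in: The lid is shut (hinge below 0.03 rad), both catches are pressed at least 8 of their 10 mm, the lock grip rests within 4 mm of the end stop beside the round boss, and every bystander rests within 30 mm of where it started (all of step 1 and value of joint lock above 0.096 m and velocity of joint lock below 0.01 m/s and linear speed of each of spray_can, paste_jar, wrench, brush, hammer, pipe_offcut, electrode_pack below 0.02 m/s and distance of each of spray_can, paste_jar, wrench, brush, hammer, pipe_offcut, electrode_pack from where it was at the start of the episode below 0.03 m); the robot touches nothing.
It fails at once if a bystander is shifted by more than 30 mm or an upright one is tipped (distance of any of spray_can, paste_jar, wrench, brush, hammer, pipe_offcut, electrode_pack from where it was at the start of the episode above 0.03 m or angle between any of spray_can, paste_jar, pipe_offcut's own z axis and vertical above 0.35 rad).
It also fails if it takes over 51 s, if anything falls off the work surface, if the arm or the gripper's body presses on something with over 40 N, if the wrist force passes 120 N, or if a joint passes its speed limit or range.

### The arm

A 6-joint arm with a two-finger parallel gripper is mounted at the origin on the work surface. World frame = base frame: x ahead of the robot, y to its left, z up, the work surface at z = 0. Lengths are in mm, angles in rad, forces in N, time in s.
With the tool pointing down it reaches from about 350 to 775 mm from the base axis. Payload 7.3 kg.
Tool frame: the origin (TCP) lies where the fingers leave the gripper's body, on its centre line; the fingertips stand manip.tip_extent ahead of it and the grasp point (between the pads) lies 47 mm ahead of it (manip.tip_extent is the distance from the TCP to the fingertips, in mm); z points along the fingers, y is the line along which they close (so a half turn about z gives the same grasp; the last joint's range is limited). The gripper opens to 92 mm and grips with 3 to 60 N. Pads are 19 mm wide; open, the fingers measure 130 mm over their backs; the gripper's body (75 mm by 190 mm) begins 47 mm behind the grasp point.
Start: joints at [-1.364, 0.342, 1.524, -0, 1.275, -0.146], TCP at [181.423, -492.67, 292.241] pointing down, gripper open.
Joint ranges: [-2.53, 2.53], [-0.77, 2.02], [0.04, 2.7], [-1, 4.14], [0.28, 2.66], [-3.11, 3.11]. Speed limits (rad/s): [2.57, 2.57, 3.14, 3.14, 3.14, 3.14].

### API

Orientations are given as [roll, pitch, yaw] about the fixed x, y, z axes, in that order (R = Rz(yaw) Ry(pitch) Rx(roll)).
In Python, from station import telemetry, vision, ticket, manip gives the robot as it stands.
- The arm moves only by the shell command python3 -m crank 'ROWS' [FORCE]. ROWS is JSON, a list of rows, each an object with "xyz": the shift along the world's x, y, z in mm, a list of three; "rot": the turn, a rotation vector about the world's x, y, z in degrees, a list of three; "hand": the opening, from 0 (shut) to 1 (fully open). In form: [{"xyz": [x, y, z], "rot": [rx, ry, rz], "hand": hand}, ...]. A call has 1 to 8 rows; each row shifts and turns the commanded pose from where the row before left it; what a row does not reach is not made up. A row lasts 1/12 s, in which the tool goes at most 41.7 mm and 7.16 degrees, less where a joint would pass 70% of its speed; a pose out of reach is approached as far as the arm can. A call with a gripper value outside its range is refused whole. The fingers move at their own pace and stop on an object; FORCE is the grip in N (left out, the last holds). Time passes only in rows, so rows that do not move let the fingers close. It gives the time, the measured TCP pose, the force, the opening and the grip force at its end, in the units of the state.
- telemetry.read_state(): the state, without advancing time (a new reading comes with each control period).
- vision.snapshot(name): name is "side" or "top" or "wrist"; returns (picture, depth): 420x560x3 uint8, red, green, blue; 420x560 float32, mm along the optical axis (not along the pixel's ray), 0 where there is no reading.
- vision.camera_info(name): a dict with "intrinsics" (3x3 intrinsics, pixels), "R" (3x3) and "t" (3): a world point X has camera coordinates R X + t; the wrist camera has in their place "tool_from_camera" (4x4, takes a point from camera to tool coordinates, whose origin is the TCP and whose axes are the flange's). Camera axes: x right, y down, z forward; pixel columns grow to the right and rows downward; lengths in mm; the calibration is good to about 2 mm. A picture is of the moment at which its call begins: read the wrist's pose just before it. camera_info takes no time and is no camera call.
- ticket.sign_off(): hands the job in; it is judged then, once.
The state is a dict: "clock": time; "joints": joint angles; "dq": joint speeds; "effort": joint torques, N m; "tool_pos": TCP position; "ee_rot": TCP orientation; "contact_force": force on the tool from outside, world axes, zero at the start; "ft_torque": the same for the moment, N m; "opening": finger opening in mm; "finger_force": force on a finger pad.
Only numpy, scipy, OpenCV 4.12 (cv2) and the standard library are available. Lean on these libraries where they do the work, as an engineer would, in place of code of your own. Each camera call takes 0.05 s, during which the arm holds its last target. There are 200 camera calls.

## Working session

There is one attempt and no reset: what is moved stays moved. The work goes in short steps, Python scripts to look and compute and a shell command to move; the robot and the scene stay as the last step left them, time stands still between calls to the robot, and variables do not carry over. Pictures are saved under pics/ and viewed, at most 10 in all, crops included, and the job is handed in when it is done.

```bash
mkdir -p pics; ls; python3 - <<'E'
from station import telemetry, vision, manip
import cv2,numpy as np
s=telemetry.read_state();print(s, manip.tip_extent)
for n in("side","top"):
    p,d=vision.snapshot(n);cv2.imwrite(f"pics/{n}0.png",p[:,:,::-1]);np.save(f"pics/{n}0.npy",d);i=vision.camera_info(n);print(n,i)
    print((d==0).mean())
E
```

```text
pics
{'clock': 0.0, 'joints': array([-1.36399451e+00,  3.42725403e-01,  1.52503419e+00, -1.46399094e-07,
        1.27538803e+00, -1.46024513e-01]), 'dq': array([-3.75607509e-05, -8.75089816e-04, -2.51868841e-03,  1.29427827e-03,
        1.35493774e-04, -4.91661835e-04]), 'effort': array([-2.52337195e-03, -4.31244707e+01, -2.44221228e+01,  7.15176109e-02,
        5.58408850e-02, -1.24109888e-04]), 'tool_pos': array([ 181.35862086, -492.34852884,  291.53749749]), 'ee_rot': array([-3.14005421e+00, -2.26119578e-04,  3.52826202e-01]), 'contact_force': array([0.59526063, 0.56488511, 0.39427723]), 'ft_torque': array([-0.02615443, -0.04506405, -0.00506517]), 'finger_force': 0.0, 'opening': 91.7950558474651} 65.5
side {'intrinsics': array([[514.41436325,   0.        , 279.16930962],
       [  0.        , 514.41436325, 211.93454373],
       [  0.        ,   0.        ,   1.        ]]), 'R': array([[ 0.4901144 ,  0.87160535,  0.00959111],
       [ 0.71991283, -0.39856317, -0.56821907],
       [-0.49144012,  0.28539711, -0.82282143]]), 't': array([-349.03901014, -274.16413188, 1537.78193347])}
0.004034863945578232
top {'intrinsics': array([[400.78748351,   0.        , 276.22638434],
       [  0.        , 400.78748351, 209.30922581],
       [  0.        ,   0.        ,   1.        ]]), 'R': array([[ 3.50292027e-03, -9.99885137e-01, -1.47459562e-02],
       [-9.80560318e-01, -5.41477348e-04, -1.96217148e-01],
       [ 1.96186626e-01,  1.51466325e-02, -9.80449584e-01]]), 't': array([ 121.16900735,  552.73772828, 1027.06493607])}
0.003860544217687075
```

View pics/side0.png

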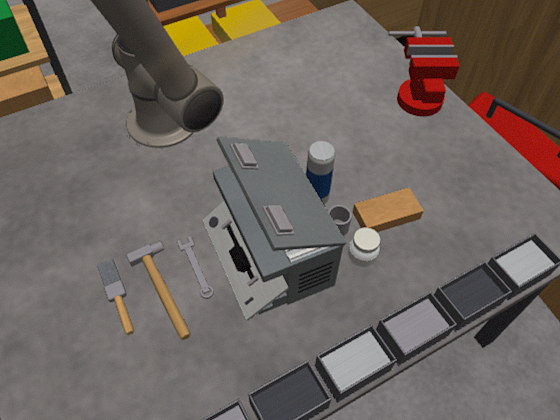

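View pics/top0.png

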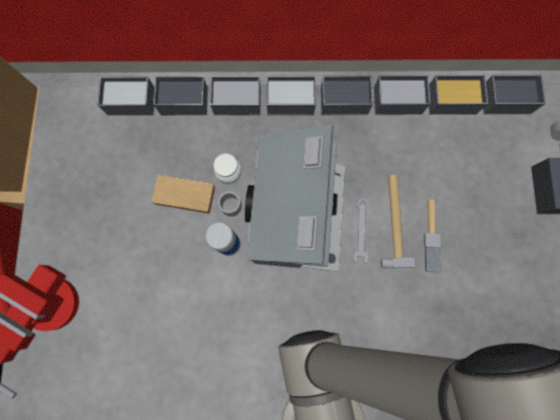

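The side view shows the unit with its lid open about 0.4 rad. The catches are at about (244,155) and (279,219), and the black lock grip is at about (238,258), with the boss at (213,222). In the top view the catches are at (313,151) and (307,232), the boss is at (332,259), and the wrench is in front at about x=362.

```bash
cat > h.py <<'E'
import numpy as np,cv2
from station import telemetry, vision, manip
from scipy.spatial.transform import Rotation as Ro
def cloud(n,d):
    i=vision.camera_info(n);K=i["intrinsics"];v,u=np.indices(d.shape)
    c=np.stack([(u-K[0,2])/K[0,0]*d,(v-K[1,2])/K[1,1]*d,d],-1)
    return (c-i["t"])@i["R"]
def plane(P):
    for _ in range(8):
        m=P.mean(0);n=np.linalg.svd(P-m,full_matrices=False)[2][2];n*=np.sign(n[2]);r=(P-m)@n
        k=np.abs(r)<max(2.5*np.median(abs(r)),1.);P=P[k]
    return m,n,r.std(),len(P)
E
python3 - <<'E'
from h import *
for n,win,cs in(("top",(262,135,325,255),[(306,232),(312,151)]),("side",(225,145,320,240),[(244,155),(279,219)])):
    W=cloud(n,np.load(f"pics/{n}0.npy"));u0,v0,u1,v1=win
    m,nn,sd,k=plane(W[v0:v1,u0:u1].reshape(-1,3)[::2]);print(n,"lid m",m,"n",nn,sd,k)
    h=(W-m)@nn
    C=[]
    for u,v in cs:
        s=np.zeros(h.shape,bool);r=26;s[v-r:v+r,u-r:u+r]=(h[v-r:v+r,u-r:u+r]>8)&(h[v-r:v+r,u-r:u+r]<20)
        l,lab,st,_=cv2.connectedComponentsWithStats(s.astype(np.uint8));j=1+np.argmax(st[1:,4]);q=W[lab==j]
        print(" catch",q.mean(0),"h",np.median(h[lab==j]),len(q),np.ptp(q,0));C.append(q.mean(0))
    y=C[0]-C[1];print(" sep",np.linalg.norm(y));y[2]=0;y/=np.linalg.norm(y);x=np.cross(y,[0,0,1]);z=np.array([0,0,1.])
    a=np.arctan2(nn@x,nn@z);print(" lid angle",a,"yaw",np.arctan2(x[1],x[0]),"n.y",nn@y)
    # lid axes: angle a raises front edge
    lz=nn;lx=np.cross(y,lz)
    H=(C[0]+C[1])/2-(-150*lx+26*lz);print(" hinge",H)
    O=H-90*x-188*z;print(" unit origin",O)
    g=(W-O)@np.stack([x,y,z],1)
    Pm=(g[...,0]<-105)&(g[...,0]>-135)&(abs(g[...,1])<120)&(g[...,2]<70)&(g[...,2]>8)
    pm,pn,ps,pk=plane(g[Pm]);print(" panel unit frame",pm,pn,ps,pk,"offset from expected",(pm-[-91,0,50])@np.array([-.616,0,.788]))
    for nm,(u,v) in {"boss":(332,259) if n=="top" else (213,222),"lock":(334,205) if n=="top" else (240,262)}.items(): print(nm,g[v-2:v+3,u-2:u+3].reshape(-1,3).mean(0).round(1))
    # low objects around, unit frame
    for z0,z1 in((8,70),(70,200)):
        s=((g[...,2]>z0)&(g[...,2]<z1)&(abs(g[...,0])<420)&(abs(g[...,1])<330)).astype(np.uint8)
        l,lab,st,_=cv2.connectedComponentsWithStats(s)
        for j in range(1,l):
            if st[j,4]>80:q=g[lab==j];print("  obj",z0,st[j,4],q.min(0).round(),q.max(0).round())
E
```

```text
top lid m [551.42381988  91.86223289 245.18032775] n [0.0432788  0.48875518 0.87134684] 0.9202384864159311 2566
 catch [458.47105046  57.50016139 283.69164908] h 12.7364182075178 413 [61.1961914  31.51718678 18.95222713]
 catch [636.8854979   41.56795639 283.38648458] h 12.434391015664582 375 [64.00888749 34.80216389 19.7588688 ]
 sep 179.12465865888035
 lid angle 0.5128556202970992 yaw 1.4817337122317746 n.y 0.0003650224172628619
 hinge [558.17830645 167.0104195  187.28393179]
 unit origin [550.1732638   77.36713034  -0.71606821]
 panel unit frame [-122.6534998     2.50373098   23.99235807] [-0.64062578  0.00421418  0.76784169] 1.0733042586343025 533 offset from expected -0.9954659630937823
boss [-116.1  119.4   33.9]
lock [-105.   -15.1   97. ]
  obj 8 1209 [ 279. -330.    8.] [ 419. -262.   70.]
  obj 8 949 [ 121. -330.    8.] [ 263. -277.   70.]
  obj 8 735 [ -38. -330.    8.] [ 100. -291.   70.]
  obj 8 539 [-198. -330.    8.] [ -57. -305.   70.]
  obj 8 355 [-325. -330.    8.] [-217. -319.   70.]
  obj 8 225 [ 156. -128.    8.] [224. -67.  70.]
  obj 8 1013 [-137. -152.    8.] 
[... 1274 characters left out ...]
 8 3890 [-136. -151.    8.] [ 94. 155.  70.]
  obj 8 398 [154. -35.   8.] [205.  28.  67.]
  obj 8 107 [-214.   41.    8.] [-178.  119.   15.]
  obj 8 456 [ 157. -139.    8.] [222. -73.  70.]
  obj 8 1416 [-338. -134.    8.] [-251.  130.   34.]
  obj 8 1040 [-411.  -72.    8.] [-367.  130.   26.]
  obj 8 4476 [ -38. -330.   10.] [ 420. -262.   70.]
  obj 8 801 [-197. -330.    8.] [ -57. -305.   70.]
  obj 8 224 [-289. -330.   40.] [-216. -319.   70.]
  obj 70 243 [-112.  293.  159.] [  2. 330. 200.]
  obj 70 1171 [96. -8. 70.] [200. 135. 200.]
  obj 70 4890 [ -91. -152.   70.] [ 99. 153. 200.]
  obj 70 521 [ 162. -134.   70.] [226. -70.  86.]
  obj 70 254 [-115.  -53.   70.] [-84.   7.  84.]
```

The numbers check out: hinge z is 187.5, the panel lies on its expected plane, and the catches are 179 mm apart. The unit sits at (552, 76) with yaw 1.481, lid angle 0.513 and lock at about 0.027. I'll lift, swing over the lid and close the fist.

```bash
R='' 
python3 -m crank '[{"xyz":[0,0,30],"rot":[0,0,0],"hand":0},{"xyz":[0,0,30],"rot":[0,0,0],"hand":0},{"xyz":[0,0,30],"rot":[0,0,0],"hand":0},{"xyz":[0,0,30],"rot":[0,0,0],"hand":0}]' 10
python3 -m crank '[{"xyz":[15,21.5,0],"rot":[0,0,2.7],"hand":0},{"xyz":[15,21.5,0],"rot":[0,0,2.7],"hand":0},{"xyz":[15,21.5,0],"rot":[0,0,2.7],"hand":0},{"xyz":[15,21.5,0],"rot":[0,0,2.7],"hand":0},{"xyz":[15,21.5,0],"rot":[0,0,2.7],"hand":0},{"xyz":[15,21.5,0],"rot":[0,0,2.7],"hand":0},{"xyz":[15,21.5,0],"rot":[0,0,2.7],"hand":0},{"xyz":[15,21.5,0],"rot":[0,0,2.7],"hand":0}]'
python3 -m crank '[{"xyz":[15,21.5,0],"rot":[0,0,2.7],"hand":0},{"xyz":[15,21.5,0],"rot":[0,0,2.7],"hand":0},{"xyz":[15,21.5,0],"rot":[0,0,2.7],"hand":0},{"xyz":[15,21.5,0],"rot":[0,0,2.7],"hand":0},{"xyz":[15,21.5,0],"rot":[0,0,2.7],"hand":0},{"xyz":[15,21.5,0],"rot":[0,0,2.7],"hand":0},{"xyz":[15,21.5,0],"rot":[0,0,2.7],"hand":0},{"xyz":[15,21.5,0],"rot":[0,0,2.7],"hand":0}]'
python3 -m crank '[{"xyz":[15,21.5,0],"rot":[0,0,2.7],"hand":0},{"xyz":[15,21.5,0],"rot":[0,0,2.7],"hand":0},{"xyz":[15,21.5,0],"rot":[0,0,2.7],"hand":0},{"xyz":[15,21.5,0],"rot":[0,0,2.7],"hand":0},{"xyz":[15,21.5,0],"rot":[0,0,2.7],"hand":0},{"xyz":[15,21.5,0],"rot":[0,0,2.7],"hand":0},{"xyz":[15,21.5,0],"rot":[0,0,2.7],"hand":0},{"xyz":[15,21.5,0],"rot":[0,0,2.7],"hand":0}]'
```

```text
clock: 0.43
tool_pos: [181.3, -492.3, 413.2]
ee_rot: [-3.141, -0.0, 0.353]
contact_force: [0.4, -0.1, -0.2]
opening: 70.0
finger_force: 0.0
clock: 1.1
tool_pos: [301.9, -319.4, 412.0]
ee_rot: [-3.141, -0.0, 0.732]
contact_force: [1.5, -0.4, 0.3]
opening: 16.1
finger_force: 0.0
clock: 1.77
tool_pos: [421.9, -147.4, 412.0]
ee_rot: [-3.141, 0.0, 1.109]
contact_force: [0.9, 0.0, 0.7]
opening: 0.4
finger_force: 0.0
clock: 2.43
tool_pos: [541.9, 24.6, 411.8]
ee_rot: [-3.141, 0.0, 1.486]
contact_force: [0.9, -0.4, -0.3]
opening: 0.6
finger_force: 0.0
```

```bash
python3 -m crank '[{"xyz":[0,0,-15],"rot":[0,0,0],"hand":0},{"xyz":[0,0,-15],"rot":[0,0,0],"hand":0},{"xyz":[0,0,-10],"rot":[0,0,0],"hand":0},{"xyz":[0,0,-8],"rot":[0,0,0],"hand":0},{"xyz":[0,0,-6],"rot":[0,0,0],"hand":0},{"xyz":[0,0,-6],"rot":[0,0,0],"hand":0},{"xyz":[0,0,-5],"rot":[0,0,0],"hand":0}]'
python3 -m crank '[{"xyz":[-0.4,-3,-6],"rot":[0,0,0],"hand":0},{"xyz":[-0.4,-3,-6],"rot":[0,0,0],"hand":0},{"xyz":[-0.4,-3,-6],"rot":[0,0,0],"hand":0}]'
```

```text
clock: 3.02
tool_pos: [541.6, 23.1, 347.2]
ee_rot: [3.141, 0.0, 1.483]
contact_force: [-0.9, 0.4, 1.5]
opening: 0.4
finger_force: 0.8
clock: 3.27
tool_pos: [540.4, 13.9, 329.1]
ee_rot: [3.14, 0.0, 1.484]
contact_force: [1.0, 0.6, 1.1]
opening: 0.2
finger_force: 0.7
```

```bash
cat >> h.py <<'E'
def lid(n="side"):
    p,d=vision.snapshot(n);W=cloud(n,d);O=np.array([552,76,0.]);a=1.481
    U=(W-O)@np.array([[np.cos(a),-np.sin(a),0],[np.sin(a),np.cos(a),0],[0,0,1]])
    k=(U[...,0]>20)&(U[...,0]<80)&(abs(U[...,1])<130)&(U[...,2]>185)&(U[...,2]<300)
    if k.sum()>100:
        m,nn,sd,c=plane(U[k]);print(n,"lid",np.arctan2(nn[0],nn[2]),m,sd,c)
    return p,U
E
python3 -c "
from h import *
lid('side');p,U=lid('top');cv2.imwrite('pics/t1.png',p[:,:,::-1])"
```

```text
side lid 0.3656888619231372 [ 49.49187106  -8.65994892 217.0415789 ] 0.9662297761805452 1927
top lid 0.35432791393833885 [ 49.83018845   2.6625828  216.63573526] 0.933766896656838 2168
```

View pics/t1.png

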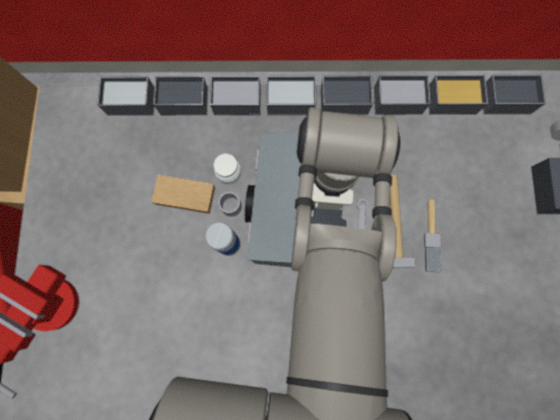

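The arm hides the front of the unit in this view (about 300–390, 110–300). Behind it the lid is following the fist down, now at 0.36 rad, so I'll continue.

```bash
python3 -m crank '[{"xyz":[0,-1.3,-7],"rot":[0,0,0],"hand":0},{"xyz":[0,-1.3,-7],"rot":[0,0,0],"hand":0},{"xyz":[0,-1.3,-7],"rot":[0,0,0],"hand":0},{"xyz":[0,-1.3,-7],"rot":[0,0,0],"hand":0},{"xyz":[0,-1.3,-7],"rot":[0,0,0],"hand":0},{"xyz":[0,-1.3,-7],"rot":[0,0,0],"hand":0},{"xyz":[0,-1,-7],"rot":[0,0,0],"hand":0},{"xyz":[0,0,-6],"rot":[0,0,0],"hand":0}]'
python3 -m crank '[{"xyz":[0,0,-4],"rot":[0,0,0],"hand":0},{"xyz":[0,0,-3],"rot":[0,0,0],"hand":0},{"xyz":[0,0,-3],"rot":[0,0,0],"hand":0}]'
python3 -c "
from h import *
lid('side');lid('top')"
```

```text
clock: 4.03
tool_pos: [540.1, 5.3, 273.3]
ee_rot: [-3.141, 0.0, 1.484]
contact_force: [0.2, -0.3, 0.9]
opening: 0.6
finger_force: 0.7
clock: 4.28
tool_pos: [540.2, 5.6, 265.5]
ee_rot: [3.141, 0.0, 1.484]
contact_force: [-10.0, 0.2, 29.7]
opening: 0.7
finger_force: 14.9
side lid -0.0014666175477545057 [ 49.9970349   -7.99425461 199.93564128] 1.2271485849882109 2175
top lid -0.00040254960377249406 [ 50.14321252   3.64710532 199.75660058] 1.1280489469952453 2263
```

Lid shut. Next is the left catch.

```bash
python3 -m crank '[{"xyz":[0,0,10],"rot":[0,0,0],"hand":0},{"xyz":[0,0,24],"rot":[0,0,0],"hand":0},{"xyz":[-21,4.7,0],"rot":[0,0,0],"hand":0},{"xyz":[-21,4.7,0],"rot":[0,0,0],"hand":0},{"xyz":[-21,4.7,0],"rot":[0,0,0],"hand":0},{"xyz":[-20,4.6,0],"rot":[0,0,0],"hand":0},{"xyz":[0,0,0],"rot":[0,0,0],"hand":0}]'
python3 -m crank '[{"xyz":[0,0,-8],"rot":[0,0,0],"hand":0},{"xyz":[0,0,-5],"rot":[0,0,0],"hand":0},{"xyz":[0,0,-4],"rot":[0,0,0],"hand":0},{"xyz":[0,0,-4],"rot":[0,0,0],"hand":0},{"xyz":[0,0,-3],"rot":[0,0,0],"hand":0},{"xyz":[0,0,-3],"rot":[0,0,0],"hand":0}]'
```

```text
clock: 4.97
tool_pos: [454.4, 25.3, 298.7]
ee_rot: [-3.14, -0.001, 1.485]
contact_force: [1.3, -0.7, -0.7]
opening: 0.5
finger_force: 0.0
clock: 5.47
tool_pos: [457.7, 24.1, 271.1]
ee_rot: [3.141, 0.0, 1.484]
contact_force: [-0.9, 0.1, 4.5]
opening: 0.7
finger_force: 2.5
```

```bash
python3 -m crank '[{"xyz":[0,0,-2],"rot":[0,0,0],"hand":0},{"xyz":[0,0,-2],"rot":[0,0,0],"hand":0},{"xyz":[0,0,0],"rot":[0,0,0],"hand":0}]'
```

```text
clock: 5.72
tool_pos: [457.6, 24.1, 269.4]
ee_rot: [3.139, 0.0, 1.484]
contact_force: [-5.3, -0.3, 19.8]
opening: 0.5
finger_force: 10.2
```

Left catch is bottomed at the expected height, with 20 N on the stop. Now the right one.

```bash
python3 -m crank '[{"xyz":[0,0,12],"rot":[0,0,0],"hand":0},{"xyz":[0,0,18],"rot":[0,0,0],"hand":0},{"xyz":[20,-2,0],"rot":[0,0,0],"hand":0},{"xyz":[30,-2.5,0],"rot":[0,0,0],"hand":0},{"xyz":[35,-3,0],"rot":[0,0,0],"hand":0},{"xyz":[35,-3,0],"rot":[0,0,0],"hand":0},{"xyz":[35,-3,0],"rot":[0,0,0],"hand":0},{"xyz":[23,-2.5,0],"rot":[0,0,0],"hand":0}]'
python3 -m crank '[{"xyz":[0,0,-8],"rot":[0,0,0],"hand":0},{"xyz":[0,0,-6],"rot":[0,0,0],"hand":0},{"xyz":[0,0,-4],"rot":[0,0,0],"hand":0},{"xyz":[0,0,-4],"rot":[0,0,0],"hand":0},{"xyz":[0,0,-3],"rot":[0,0,0],"hand":0},{"xyz":[0,0,-3],"rot":[0,0,0],"hand":0},{"xyz":[0,0,-2],"rot":[0,0,0],"hand":0},{"xyz":[0,0,0],"rot":[0,0,0],"hand":0}]'
```

```text
clock: 6.38
tool_pos: [637.7, 7.9, 295.9]
ee_rot: [-3.142, -0.0, 1.484]
contact_force: [-0.4, -0.8, -1.0]
opening: 0.6
finger_force: 0.0
clock: 7.05
tool_pos: [634.3, 8.3, 269.6]
ee_rot: [3.14, 0.0, 1.484]
contact_force: [-5.7, -1.4, 11.6]
opening: 0.4
finger_force: 5.9
```

```bash
python3 -m crank '[{"xyz":[0,0,-2],"rot":[0,0,0],"hand":0},{"xyz":[0,0,0],"rot":[0,0,0],"hand":0},{"xyz":[0,0,0],"rot":[0,0,0],"hand":0}]'
python3 -m crank '[{"xyz":[0,0,15],"rot":[0,0,0],"hand":0},{"xyz":[0,0,35],"rot":[0,0,0],"hand":0},{"xyz":[0,0,35],"rot":[0,0,0],"hand":0},{"xyz":[0,-15,20],"rot":[0,0,0],"hand":0}]'
python3 -m crank '[{"xyz":[-2,-16,0],"rot":[4.73,-0.43,0],"hand":0},{"xyz":[-2,-16,0],"rot":[4.73,-0.43,0],"hand":0},{"xyz":[-2,-16,0],"rot":[4.73,-0.43,0],"hand":0},{"xyz":[-2,-16,0],"rot":[4.73,-0.43,0],"hand":0},{"xyz":[-2,-16,0],"rot":[4.73,-0.43,0],"hand":0},{"xyz":[-2,-16,0],"rot":[4.73,-0.43,0],"hand":0},{"xyz":[-2,-16,0],"rot":[4.73,-0.43,0],"hand":0},{"xyz":[-2,-16,0],"rot":[4.73,-0.43,0],"hand":0}]'
python3 - <<'E'
from h import *
lid('side');s=telemetry.read_state();print(s["tool_pos"],Ro.from_euler("xyz",s["ee_rot"]).as_matrix()[:,2],s["joints"])
a=1.481;Ru=np.array([[np.cos(a),-np.sin(a),0],[np.sin(a),np.cos(a),0],[0,0,1]])
def U2W(p):return Ru@np.array(p)+[552,76,0]
print(U2W([-201.6,-84,191.4]),U2W([-140,-84,112.6]), Ru@[-.616,0,.788])
for n in("side","top"):
    p,U=lid(n)
    cv2.imwrite(f"pics/{n}2.png",p[:,:,::-1])
    for y in(90,-90):
        k=(abs(U[...,0]+60)<10)&(abs(U[...,1]-y)<20)&(abs(U[...,2]-205)<15);print(n,y,np.median(U[k][:,2]) if k.any() else None)
p,d=vision.snapshot("wrist");cv2.imwrite("pics/w2.png",p[:,:,::-1])
c=vision.camera_info("wrist");K=c["intrinsics"];T=c["tool_from_camera"]
v,u=np.indices(d.shape);C=np.stack([(u-K[0,2])/K[0,0]*d,(v-K[1,2])/K[1,1]*d,d],-1)
W=(C@T[:3,:3].T+T[:3,3])@Ro.from_euler("xyz",s["ee_rot"]).as_matrix().T+s["tool_pos"]
U=(W-[552,76,0])@Ru; n=np.array([-.616,0,.788]);up=np.array([.788,0,.616])
h=(U-[-91,0,50])@n;sl=(U-[-91,0,50])@up
k=(h>20)&(h<36)&(abs(sl)<25)&(abs(U[...,1])<120)&(d>0);print("grip",k.sum())
if k.any():print(np.percentile(U[k][:,1],[1,50,99]),np.percentile(sl[k],[1,50,99]),np.median(h[k]))
E
```

```text
clock: 7.3
tool_pos: [634.3, 8.3, 269.5]
ee_rot: [3.138, 0.0, 1.484]
contact_force: [-9.0, 0.5, 19.4]
opening: 0.3
finger_force: 10.1
clock: 7.63
tool_pos: [634.9, -4.5, 374.5]
ee_rot: [3.137, -0.001, 1.487]
contact_force: [0.3, -0.2, -0.2]
opening: 0.3
finger_force: 0.0
clock: 8.3
tool_pos: [618.6, -135.4, 370.8]
ee_rot: [3.137, -0.667, 1.485]
contact_force: [-0.5, 0.0, -0.7]
opening: 0.5
finger_force: 0.0
side lid -0.0014321209508632252 [ 49.83286305  -7.49454647 199.93592799] 1.2339351714597715 2222
[ 617.8838282  -139.66172675  368.23869524] [ 0.05727954  0.61976942 -0.78269082] [-0.57022688  0.61475563  1.0195297   0.60493591  1.80916046 -0.42160204]
[ 617.58294472 -132.32051594  191.4       ] [623.10696775 -70.96870122 112.6       ] [-0.05524023 -0.61351815  0.788     ]
side lid -0.0023406347311904717 [ 49.73207682  -7.79077774 199.86081565] 1.203742446512977 2127
side 90 203.81037510785973
side -90 203.9486095055906
top lid -0.004225047863089534 [ 50.15035663   3.52499372 199.72281901] 1.1279492877522987 2270
top 90 203.93460022709257
top -90 203.56865346757223
grip 309
[-50.46843744 -20.33078711   6.49693878] [ 7.24818246 13.17349162 15.73902094] 28.3037927515157
```

View pics/w2.png

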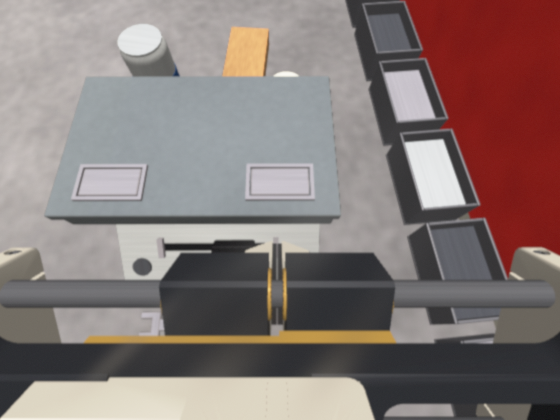

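View pics/side2.png

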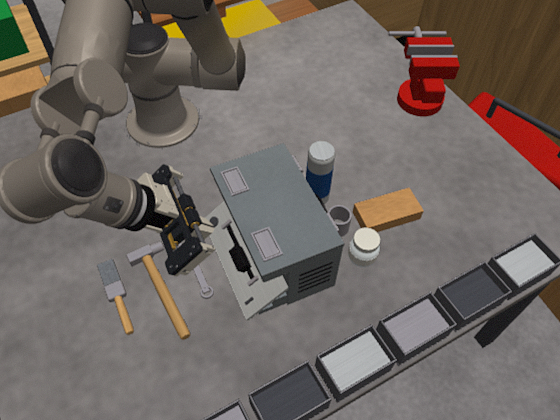

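The wrist view shows both catches sitting level in their collars, at about (110,182) and (280,182). The side view shows the lid shut and the lock grip at about (238,258). Depth puts the catch tops at z 203.9, which is flush. Now I'll lower the tilted fist beyond the far end of the grip.

```bash
python3 -m crank '[{"xyz":[0,1,-25],"rot":[0,0,0],"hand":0},{"xyz":[0,1,-25],"rot":[0,0,0],"hand":0},{"xyz":[0,1,-25],"rot":[0,0,0],"hand":0},{"xyz":[0,1,-25],"rot":[0,0,0],"hand":0},{"xyz":[0,1,-25],"rot":[0,0,0],"hand":0},{"xyz":[0,1,-25],"rot":[0,0,0],"hand":0},{"xyz":[0,1,-27],"rot":[0,0,0],"hand":0},{"xyz":[0,0,0],"rot":[0,0,0],"hand":0}]'
python3 -m crank '[{"xyz":[1,10,-13],"rot":[0,0,0],"hand":0},{"xyz":[1,10,-13],"rot":[0,0,0],"hand":0},{"xyz":[1,10,-13],"rot":[0,0,0],"hand":0},{"xyz":[1,10,-13],"rot":[0,0,0],"hand":0},{"xyz":[0.5,7,-9],"rot":[0,0,0],"hand":0},{"xyz":[0.5,6,-8],"rot":[0,0,0],"hand":0},{"xyz":[0,0,0],"rot":[0,0,0],"hand":0}]'
python3 - <<'E'
from h import *
s=telemetry.read_state();a=1.481;Ru=np.array([[np.cos(a),-np.sin(a),0],[np.sin(a),np.cos(a),0],[0,0,1]])
z=Ro.from_euler("xyz",s["ee_rot"]).as_matrix()[:,2];t=(s["tool_pos"]+65.5*z-[552,76,0])@Ru-[-91,0,50]
print("tip y",t[1],"h",t@[-.616,0,.788],"s",t@[.788,0,.616])
p,U=lid("side");cv2.imwrite("pics/s3.png",cv2.resize(p[190:330,130:330,::-1],None,fx=4,fy=4))
E
```

```text
clock: 9.17
tool_pos: [617.6, -124.9, 189.0]
ee_rot: [-3.135, -0.664, 1.482]
contact_force: [-0.1, 0.1, -1.3]
opening: 0.4
finger_force: 0.0
clock: 9.75
tool_pos: [624.0, -72.9, 123.9]
ee_rot: [3.14, -0.663, 1.486]
contact_force: [-0.5, -0.2, -0.4]
opening: 0.4
finger_force: 0.0
tip y -84.97824715893799 h 24.044246799667505 s 5.457880432976096
side lid 0.0003012450233329205 [ 49.78224731  -8.48627326 199.9317162 ] 1.2384741077972619 2217
```

View pics/s3.png

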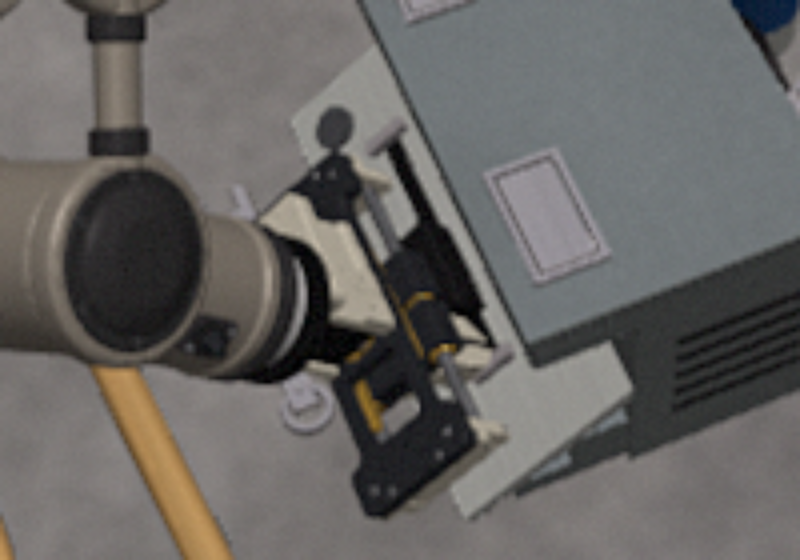

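The crop shows the fist above the panel, past the far end of the grip (grip at about (440,260), far stop at about (490,365)), and nothing in contact. I'll lower to 13 mm over the panel and push along +y.

```bash
cat >> h.py <<'E'
def tip():
    s=telemetry.read_state();a=1.481;Ru=np.array([[np.cos(a),-np.sin(a),0],[np.sin(a),np.cos(a),0],[0,0,1]])
    z=Ro.from_euler("xyz",s["ee_rot"]).as_matrix()[:,2];t=(s["tool_pos"]+65.5*z-[552,76,0])@Ru-[-91,0,50]
    print("tip y",t[1],"h",t@[-.616,0,.788],"s",t@[.788,0,.616],s["contact_force"])
E
python3 -m crank '[{"xyz":[0,1.2,-4],"rot":[0,0,0],"hand":0},{"xyz":[0,1.2,-4],"rot":[0,0,0],"hand":0},{"xyz":[0.3,1.2,-3],"rot":[0,0,0],"hand":0},{"xyz":[0,0,0],"rot":[0,0,0],"hand":0}]'
python3 -c "from h import *;tip()"
python3 -m crank '[{"xyz":[-5,0.4,0],"rot":[0,0,0],"hand":0},{"xyz":[-5,0.5,0],"rot":[0,0,0],"hand":0},{"xyz":[-5,0.4,0],"rot":[0,0,0],"hand":0},{"xyz":[-5,0.5,0],"rot":[0,0,0],"hand":0},{"xyz":[-6,0.5,0],"rot":[0,0,0],"hand":0},{"xyz":[-6,0.5,0],"rot":[0,0,0],"hand":0},{"xyz":[-6,0.5,0],"rot":[0,0,0],"hand":0},{"xyz":[-6,0.5,0],"rot":[0,0,0],"hand":0}]'
python3 -c "from h import *;tip()"
```

```text
clock: 10.13
tool_pos: [624.3, -71.3, 112.7]
ee_rot: [3.14, -0.663, 1.484]
contact_force: [-0.1, -0.6, -0.4]
opening: 0.6
finger_force: 0.0
tip y -85.26914378142365 h 14.193498256301877 s -0.12637592222221428 [-0.12030171 -0.55004274 -0.36863062]
clock: 10.8
tool_pos: [580.1, -67.4, 113.4]
ee_rot: [3.138, -0.663, 1.485]
contact_force: [3.3, -1.0, -0.7]
opening: 0.4
finger_force: 1.6
tip y -40.89384148006922 h 14.814321283385828 s 0.16647177709259936 [ 3.2947459  -0.96218373 -0.73631839]
```

```bash
python3 -m crank '[{"xyz":[-6,0.5,0],"rot":[0,0,0],"hand":0},{"xyz":[-6,0.5,0],"rot":[0,0,0],"hand":0},{"xyz":[-6,0.5,0],"rot":[0,0,0],"hand":0},{"xyz":[-5,0.4,0],"rot":[0,0,0],"hand":0},{"xyz":[-5,0.4,0],"rot":[0,0,0],"hand":0},{"xyz":[-4,0.4,0],"rot":[0,0,0],"hand":0},{"xyz":[-3,0.3,0],"rot":[0,0,0],"hand":0},{"xyz":[-3,0.3,0],"rot":[0,0,0],"hand":0}]'
python3 -m crank '[{"xyz":[-2,0.2,0],"rot":[0,0,0],"hand":0},{"xyz":[-2,0.2,0],"rot":[0,0,0],"hand":0}]'
python3 -c "from h import *;tip()"
```

```text
clock: 11.47
tool_pos: [542.3, -64.1, 113.3]
ee_rot: [3.138, -0.663, 1.485]
contact_force: [3.6, 1.3, 0.9]
opening: 0.7
finger_force: 1.6
clock: 11.63
tool_pos: [538.4, -63.7, 113.3]
ee_rot: [3.138, -0.663, 1.485]
contact_force: [2.4, 0.4, 1.3]
opening: 0.4
finger_force: 1.5
tip y 0.9572887289725234 h 14.76555928472523 s 0.09510194577421155 [2.37516437 0.36303919 1.30659422]
```

```bash
python3 -m crank '[{"xyz":[-2,0.2,0],"rot":[0,0,0],"hand":0},{"xyz":[-2,0.2,0],"rot":[0,0,0],"hand":0},{"xyz":[-2,0.2,0],"rot":[0,0,0],"hand":0}]'
python3 -m crank '[{"xyz":[-2,0.2,0],"rot":[0,0,0],"hand":0},{"xyz":[-1,0.1,0],"rot":[0,0,0],"hand":0}]'
python3 -c "from h import *;tip()"
```

```text
clock: 11.88
tool_pos: [534.0, -63.5, 113.6]
ee_rot: [3.134, -0.662, 1.485]
contact_force: [13.3, 2.4, -2.0]
opening: 0.8
finger_force: 6.6
clock: 12.05
tool_pos: [533.2, -63.7, 114.0]
ee_rot: [3.128, -0.661, 1.486]
contact_force: [21.0, 4.8, -4.7]
opening: 0.3
finger_force: 9.9
tip y 5.499850578164953 h 15.59311878552582 s -0.03235970381772895 [21.01763787  4.78633051 -4.66671139]
```

At the end stop, with 21 N on it. I'll hold, back off, retreat along the normal and look.

```bash
python3 -m crank '[{"xyz":[0,0,0],"rot":[0,0,0],"hand":0},{"xyz":[0,0,0],"rot":[0,0,0],"hand":0},{"xyz":[0,0,0],"rot":[0,0,0],"hand":0},{"xyz":[4,-0.4,0],"rot":[0,0,0],"hand":0},{"xyz":[5,-0.5,0],"rot":[0,0,0],"hand":0},{"xyz":[5,-0.5,0],"rot":[0,0,0],"hand":0}]'
python3 -m crank '[{"xyz":[-1,-10,13],"rot":[0,0,0],"hand":0},{"xyz":[-1,-15,19.5],"rot":[0,0,0],"hand":0},{"xyz":[-1,-15,19.5],"rot":[0,0,0],"hand":0},{"xyz":[-1,-15,19.5],"rot":[0,0,0],"hand":0},{"xyz":[-1,-15,19.5],"rot":[0,0,0],"hand":0},{"xyz":[0,0,35],"rot":[0,0,0],"hand":0},{"xyz":[0,0,35],"rot":[0,0,0],"hand":0},{"xyz":[0,0,35],"rot":[0,0,0],"hand":0}]'
python3 -m crank '[{"xyz":[0,0,0],"rot":[0,0,0],"hand":0},{"xyz":[0,0,0],"rot":[0,0,0],"hand":0}]'
python3 - <<'E'
from h import *
p,U=lid("side");cv2.imwrite("pics/s4.png",cv2.resize(p[130:345,90:390,::-1],None,fx=2.6,fy=2.6))
h=(U-[-91,0,50])@[-.616,0,.788];sl=(U-[-91,0,50])@[.788,0,.616]
k=(h>15)&(h<36)&(abs(sl)<22)&(abs(U[...,1])<120)&(p.max(-1)<80);print("grip y",np.percentile(U[k][:,1],[1,50,99]),k.sum())
for y in(90,-90):
    k=(abs(U[...,0]+60)<10)&(abs(U[...,1]-y)<20)&(abs(U[...,2]-205)<15);print(y,np.median(U[k][:,2]))
E
```

```text
clock: 12.55
tool_pos: [543.0, -63.9, 113.0]
ee_rot: [3.141, -0.664, 1.484]
contact_force: [0.5, -0.3, 0.1]
opening: 0.5
finger_force: 0.0
clock: 13.22
tool_pos: [537.8, -134.4, 310.2]
ee_rot: [-3.141, -0.664, 1.483]
contact_force: [0.0, -1.2, 0.4]
opening: 0.5
finger_force: 0.0
clock: 13.38
tool_pos: [538.6, -134.4, 310.8]
ee_rot: [3.135, -0.661, 1.487]
contact_force: [-0.2, -0.1, -0.4]
opening: 0.4
finger_force: 0.0
side lid -0.0008278284792886855 [ 49.87078174  -7.54031285 199.92888164] 1.2425038985009547 2202
grip y [20.3696394  45.67288626 77.71704281] 261
90 203.55120835868212
-90 203.56359597474585
```

View pics/s4.png

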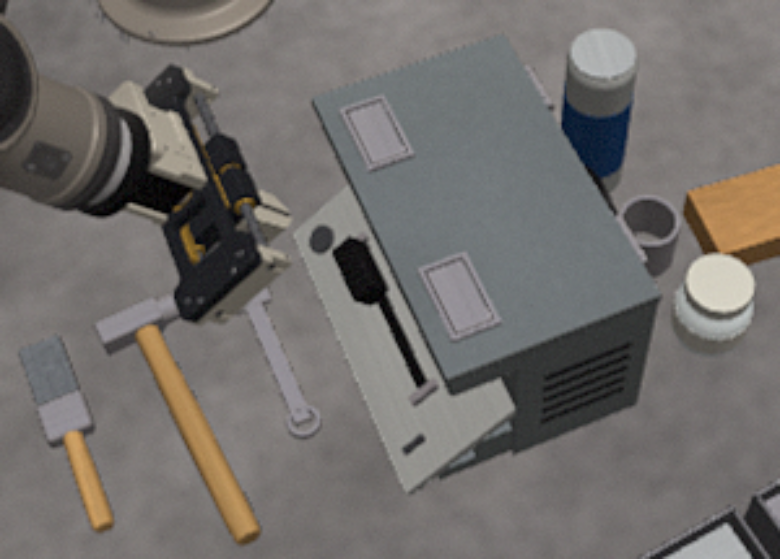

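The picture shows the grip at the stop beside the boss (about (358,270)), measured at y 20 to 78 mm. The lid is shut, the catches are flush and the bystanders are in place.

```bash
python3 -c "from station import ticket;print(ticket.sign_off())"
```

```text
the job is handed in; nothing more can be done
None
```

The job is handed in: the lid is shut, both catches are flush with their collars, the lock grip is at the stop beside the boss, and the tools and containers look undisturbed; sign-off returned no verdict.

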